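# Clamp a valve body in the bench tester and hold the lever at the third click

### The arm

A 6-joint arm with a two-finger parallel gripper is mounted at the origin on the work surface. World frame = base frame: x ahead of the robot, y to its left, z up, the work surface at z = 0. Lengths are in m, angles in rad, forces in N, time in s.
With the tool pointing down it reaches from about 0.375 to 0.9 m from the base axis. Payload 3.1 kg.
Tool frame: the origin (TCP) lies between the finger pads; the fingertips stand 19 mm ahead of it and the grasp point (between the pads) is the TCP; z points along the fingers, y is the direction in which the jaws open and shut (so a half turn about z gives the same grasp; the last joint's range is limited). The gripper opens to 87 mm and grips with 3 to 60 N. Pads are 19 mm wide; open, the fingers measure 117 mm over their backs; the gripper's body (75 mm by 190 mm) begins 51 mm behind the grasp point.
Start: joints at [-1.502, 0.527, 1.433, -0, 1.181, -0.178], TCP at [0.153, -0.606, 0.202] pointing down, gripper open.
Joint ranges: [-3.08, 3.08], [-0.75, 2.2], [0.22, 2.44], [-1.43, 4.57], [0, 2.65], [-2.85, 2.85]. Speed limits (rad/s): [2.79, 2.79, 3.14, 3.14, 3.14, 3.14].

### API

Orientations are given as a unit quaternion [x, y, z, w].
In Python, from rig import robot gives the robot as it stands.
- The arm moves only by the tool apply_moves, never from a script. Its argument "series" is a list of rows, each a list of 7 numbers: the shift along the tool's x, y, z in cm, then the turn, a rotation vector about the tool's x, y, z in degrees, then the opening, from 0 (shut) to 1 (fully open). In form: [[dx, dy, dz, rx, ry, rz, grip], ...]. A call has 1 to 5 rows; each row is the pose to reach, as a shift and turn from the pose commanded when the call began, along the tool's axes at that moment; what a row does not reach only later rows make up. A row lasts 1/12 s, in which the tool goes at most 41.7 mm and 7.16 degrees, less where a joint would pass 70% of its speed; a pose out of reach is approached as far as the arm can. A call with a gripper value outside its range is refused whole. The fingers move at their own pace and stop on an object; "newtons" is the grip in N (left out, the last holds). Time passes only in rows, so rows that repeat a pose let the fingers close. It gives the time, the measured TCP pose, the force and the opening at its end, in the units of the state.
- robot.get_obs(): the state, without advancing time (a new reading comes with each control period).
- robot.camera(name): name is "side" or "top" or "wrist"; returns the picture (400x640x3 uint8, red, green, blue); there is no depth.
- robot.camera_params(name): a dict with "mtx" (3x3 intrinsics, pixels), "D" ([k1, k2, p1, p2, k3] as OpenCV has them; the pictures are not rectified), "origin" and "rotation" of the camera in the world. Camera axes: x right, y down, z forward; pixel columns grow to the right and rows downward; lengths in m; the calibration is good to about 2 mm. A picture is of the moment at which its call begins: read the wrist's pose just before it. camera_params takes no time and is no camera call; for the wrist camera it gives the pose at the moment of the call.
- robot.hand_in(): hands the job in, once; it reports no verdict.
The state is a dict: "time": time; "q": joint angles; "joint_velocities": joint speeds; "joint_torque": joint torques, N m; "position": TCP position; "tool_rot": TCP orientation; "ft_force": force on the tool from outside, world axes, zero at the start; "moment": the same for the moment, N m; "grip_width": finger opening in m.
Only numpy, scipy, OpenCV 4.12 (cv2) and the standard library are available. Lean on these libraries where they do the work, as an engineer would, in place of code of your own. Each camera call takes 0.05 s, during which the arm holds its last target. There are 200 camera calls.

### The job

Lay the long brass valve body in the two raised notches of the bench tester, lined up between pad and stop, and let go of it. Then press the tester's spring-return lever down past its first two clicks to the third, where the lever lies level and the pad clamps the valve against the stop, not on to the fourth; the program finishes while still holding the lever there, since it springs back when let go. Leave everything else on the bench where it is.

Things in the scene. Friction and masses are not known exactly. Their poses are not given: they have to be found in the camera images.
- valve_mid (a point): long loose brass valve body, 0.28 to 0.5 kg: tube 26 mm across, 120 mm long along its y, through a central block 36 (x) by 40 (y) by 44 mm high, with a round cap 24 mm across, 12 mm high on top. This point is the centre of tube and block, 22 mm above the underside; it stands on the block, z up. Grip the block across its 36 mm. Either end may face the stop
- seat (a point): where the valve's centre goes in the fixed tester, 100 mm above the table on the tester's axis, which is this point's y; z up. Two fork plates 8 mm thick stand with their middles at y -40 and +40 mm, each with an open 90 degree V notch for the tube; the sides reach 8 mm above this point, there 52 mm apart. The tube lies in both, the block hangs free between the forks
- pivot (a point): pivot of the tester's lever, at seat x 0, y +150 mm, z +35 mm (135 mm above the table); the lever turns about this point's x
- bar (a point): centre of the lever's black cross bar, 16 mm thick and 70 mm long along the tester's x, 130 mm from the pivot. It starts raised 0.84 rad above level (to the tester's +y of the pivot and 97 mm above it) and goes down in an arc outwards (+y); with the lever level it is at the pivot's height
- lever (a joint): lever angle in rad: 0 at rest (raised), grows as the bar is pressed down. Clicks (dips in resistance) at 0.28, 0.56, 0.84 (third, lever level) and 1.12 (fourth), stop at 1.17. Sprung: returns to 0 from anywhere when let go; about 4 to 8 N at the bar at first, 7 to 13 N near the third. Drives the ram 34 mm per rad towards the stop
- pad: round rubber pad 34 mm across on the end of the tester's ram, on the tester's axis; origin at the centre of its face, at seat y +72 mm with the lever at rest. Sprung on the ram (2 N per mm); the lever drives it along -y, so that it pushes the valve along the notches against the stop and squeezes it
- tester: the fixed grey tester; origin on the table under the seat, axes as the seat's. Base 90 mm (x) by 310 mm (y) by 20 mm high, y -105 to +205 mm. Fixed end stop (60 mm wide, 125 mm high) with its rubber face at y -72 mm; bearing block with lever bracket, up to 160 mm high, y +115 to +170 mm
- short_valve_mid (a point): short brass valve body of the same style but smaller: 66 mm long, block 32 x 30 x 36 mm high, too short for the forks; centre. Bystander
- elbow_mid (a point): brass elbow fitting, legs 50 mm long, 30 mm thick, lying flat; point at its bend. Bystander
- tape: roll of white sealing tape lying flat, 56 mm across, 19 mm high, with a hole; origin under its centre. Bystander
- carton: small cardboard carton 90 x 110 x 70 mm high; origin under its centre. Bystander
- tin: round tin 72 mm across, 100 mm high; origin under its centre. Bystander
- wrench: steel wrench lying flat; origin under its middle. Bystander
- white_box: white box 80 x 130 x 50 mm high; origin under its centre. Bystander
There are look-alikes about, which are no part of the job. Leave any blue, green or purple look-alike of the part that bears valve_mid alone.

How it is judged:
By the outcome, as a careful person would: the job done as asked, in the order asked, and still so for the second after the job is handed in, while the arm keeps its last pose, push and grip.
It also fails if it takes over 51 s, if anything falls off the work surface, if the arm or the gripper's body presses on something with over 40 N, if the wrist force passes 120 N, or if a joint passes its speed limit or range.

## Working session

There is one attempt and no reset: what is moved stays moved. The work goes in short steps, Python scripts to look and compute and a tool call to move; the robot and the scene stay as the last step left them, time stands still between calls to the robot, and variables do not carry over. Pictures are saved under pics/ and viewed, about 8 in all and at most 12, crops included, and the job is handed in when it is done.

Besides the shell and the picture viewer there is one more tool, called after "Request:" as name([rows], argument=value, ...), one row to a line, values as JSON. apply_moves: Moves the arm, as the interface text tells. Its arguments: {"type":"object","properties":{"series":{"type":"array"},"newtons":{"type":"number"}},"required":["series"]}

```bash
mkdir -p pics; ls; python3 - <<'E'
from rig import robot
import cv2,numpy as np
for n in ["top","side"]:
    im=robot.camera(n); cv2.imwrite(f"pics/{n}0.png",im[:,:,::-1])
    p=robot.camera_params(n); print(n,{k:np.round(v,4).tolist() for k,v in p.items()})
a=cv2.imread("pics/top0.png")
E
```

```text
pics
top {'mtx': [[467.7402, 0.0, 319.8863], [0.0, 467.7402, 196.8007], [0.0, 0.0, 1.0]], 'D': [0.0397, 0.0, 0.0, 0.0, 0.0], 'origin': [0.3589, 0.0106, 1.7387], 'rotation': [0.7137, -0.6992, 0.024, -0.0338]}
side {'mtx': [[456.8874, 0.0, 311.9966], [0.0, 456.8874, 200.8571], [0.0, 0.0, 1.0]], 'D': [-0.0476, 0.0, 0.0, 0.0, 0.0], 'origin': [0.2292, -0.8553, 1.1349], 'rotation': [0.9167, -0.1551, 0.0559, -0.3639]}
```

View pics/top0.png

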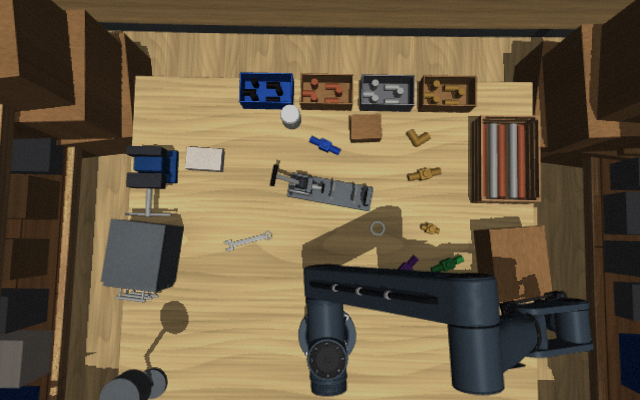

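View pics/side0.png

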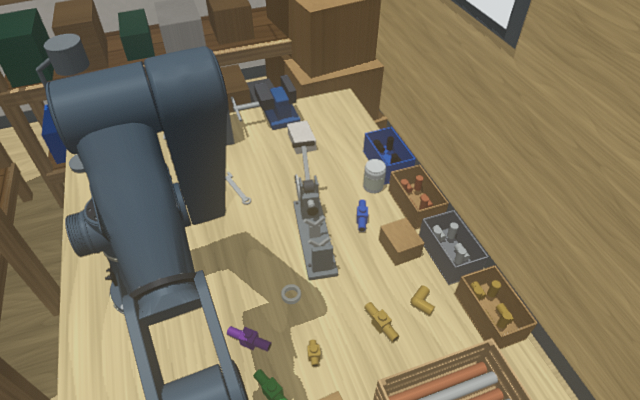

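The top view shows the long brass valve at about (424,174). The tester runs from its bar at (275,172) to the stop at (370,195), and the short valve is at (430,229). In the side view the valve is at (381,321) and the tester runs from (310,190) to (322,270).

```bash
cat > h.py <<'E'
from rig import robot
import cv2,numpy as np
from scipy.spatial.transform import Rotation as R
def ray(p,uv):
    n=cv2.undistortPoints(np.float64([[uv]]),np.array(p["mtx"]),np.array(p["D"]))[0,0]
    d=R.from_quat(p["rotation"]).apply([n[0],n[1],1]); return np.array(p["origin"]),d/np.linalg.norm(d)
def onz(p,uv,z):
    o,d=ray(p,uv); return o+d*(z-o[2])/d[2]
def tri(*pu):
    A=np.zeros((3,3));b=np.zeros(3)
    for p,uv in pu:
        o,d=ray(p,uv);M=np.eye(3)-np.outer(d,d);A+=M;b+=M@o
    x=np.linalg.solve(A,b); return x
def proj(p,X):
    r=R.from_quat(p["rotation"]).inv(); t=-r.apply(p["origin"])
    return cv2.projectPoints(np.float64([X]),r.as_rotvec(),t,np.array(p["mtx"]),np.array(p["D"]))[0].reshape(-1,2)[0]
def brass(im,box):
    hsv=cv2.cvtColor(im,cv2.COLOR_RGB2HSV);x0,y0,x1,y1=box
    m=((hsv[...,0]>12)&(hsv[...,0]<28)&(hsv[...,1]>130)).astype(np.uint8)
    k=np.zeros_like(m);k[y0:y1,x0:x1]=m[y0:y1,x0:x1]
    k=cv2.morphologyEx(k,cv2.MORPH_OPEN,np.ones((2,2)))
    c=max(cv2.findContours(k,0,2)[0],key=cv2.contourArea);return c
E
python3 - <<'E'
from h import *
T,S=robot.camera_params("top"),robot.camera_params("side")
t=cv2.imread("pics/top0.png")[:,:,::-1].copy();s=cv2.imread("pics/side0.png")[:,:,::-1].copy()
ct=brass(t,(400,160,450,190));cs=brass(s,(355,295,405,345))
for c in(ct,cs): print(cv2.minAreaRect(c),cv2.contourArea(c))
a,b=[cv2.minAreaRect(c)[0] for c in (ct,cs)]
print("tri",tri((T,a),(S,b)),onz(T,a,.022),onz(S,b,.022))
x,y,w,h=cv2.boundingRect(ct)
v=cv2.fitLine(ct,2,0,.01,.01).ravel();p0,p1=onz(T,v[2:]-v[:2]*15,.022),onz(T,v[2:]+v[:2]*15,.022)
print("axis deg",np.degrees(np.arctan2(*(p1-p0)[[1,0]])))
A=cv2.resize(t[150:220,260:380],None,fx=6,fy=6,interpolation=2)
B=cv2.resize(s[165:285,270:350],None,fx=4.,fy=4.,interpolation=2)
C=np.zeros((600,720,3),np.uint8)
cv2.imwrite("pics/z1.png",A[:,:,::-1]);cv2.imwrite("pics/z2.png",B[:,:,::-1])
print(robot.get_obs())
E
```

```text
((425.25, 174.75001525878906), (10.435514450073242, 32.88768768310547), 71.56504821777344) 233.5
((383.5818786621094, 320.52996826171875), (43.744232177734375, 12.267532348632812), 51.07245635986328) 342.5
tri [ 0.58979124 -0.34887222  0.03224982] [ 0.58843208 -0.35013812  0.022     ] [ 0.59600081 -0.34471047  0.022     ]
axis deg -77.65455523668646
{'time': 0.1, 'q': array([-1.50147489e+00,  5.28363739e-01,  1.43377102e+00,  5.97491636e-06,
        1.18140394e+00, -1.78517835e-01]), 'joint_velocities': array([ 0.0013828 , -0.00098605, -0.00308742, -0.00028618, -0.00091167,
       -0.00026289]), 'joint_torque': array([-3.55431657e-04, -4.40986562e+01, -1.77150124e+01,  6.35505212e-02,
        5.34171949e-02, -3.53212636e-05]), 'position': array([ 0.15328904, -0.60519031,  0.20077635]), 'tool_rot': array([ 9.92331453e-01,  1.23601537e-01,  5.58576072e-05, -9.71424088e-04]), 'ft_force': array([0.42759313, 0.53318597, 0.10069352]), 'moment': array([ 0.02169539,  0.02714196, -0.04484845]), 'grip_width': 0.08729978833624794}
```

View pics/z1.png

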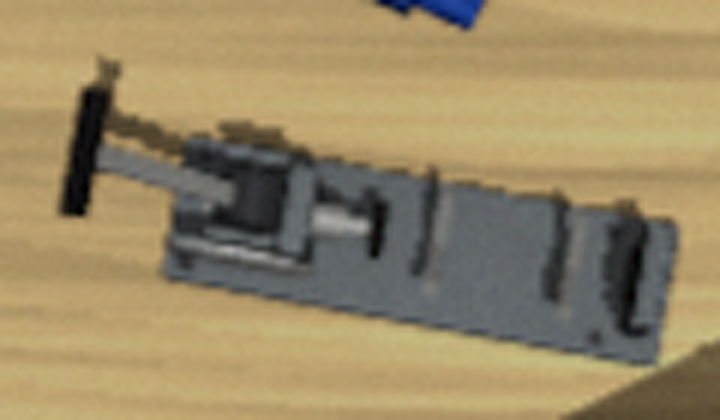

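View pics/z2.png

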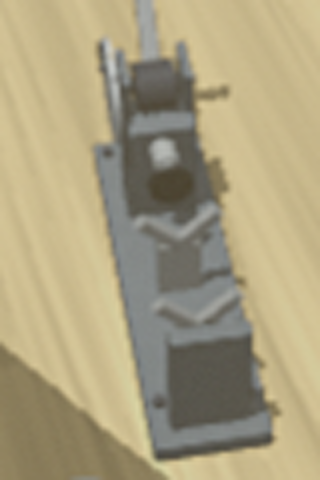

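The top crop shows base corners at crop (165,280), (655,362) and (678,222), with the bar at (80,150). The side crop shows the stop nearest, then the two V forks and the dark pad. From these I'll work out the tester pose and the moves.

```bash
cat >> h.py <<'E'
def goto(pos,yaw,tilt=None):
    """print tool-frame shift (cm) and rotvec (deg) from present pose to tool-down pose with tool x at yaw deg"""
    o=robot.get_obs();r=R.from_quat(o["tool_rot"])
    tgt=R.from_euler("z",yaw,degrees=True)*R.from_euler("x",180,degrees=True)
    d=r.inv().apply(np.array(pos)-o["position"])*100;w=(r.inv()*tgt).as_rotvec(degrees=True)
    print("t",round(o["time"],2),"pos",o["position"].round(4),"f",o["ft_force"].round(1),"w",round(o["grip_width"],4))
    print("shift",d.round(2),"turn",w.round(2),"rows>=",max(np.linalg.norm(d)/4.17,np.linalg.norm(w)/7.16).round(1))
E
python3 - <<'E'
from h import *
T=robot.camera_params("top")
L=[((-.045,-.105),(655,362)),((.045,-.105),(678,222)),((-.045,.205),(165,280))]
src=np.array([a for a,_ in L]);dst=np.array([onz(T,(260+u/6,150+v/6),.02)[:2] for _,(u,v) in L])
print(dst)
cs,cd=src.mean(0),dst.mean(0);U,_,V=np.linalg.svd((src-cs).T@(dst-cd));Q=V.T@U.T
o=cd-Q@cs;print("seat",o,"yaw y",np.degrees(np.arctan2(Q[1,1],Q[0,1])),"res",dst-(src@Q.T+o))
print("bar pred",o+Q@[0,.237],"meas",onz(T,(273.3,175),.232), "bar level",o+Q@[0,.28])
goto([.589,-.349,.2],102)
E
```

```text
[[ 0.45326259 -0.14622583]
 [ 0.53964294 -0.15926024]
 [ 0.49761945  0.15524098]]
seat [ 0.51192342 -0.05064587] yaw y 81.51750170410716 res [[ 1.33518079e-03  1.63361378e-03]
 [-1.29995976e-03  1.87486144e-03]
 [-3.52210305e-05 -3.50847522e-03]]
bar pred [0.54688265 0.18376158] meas [0.55016798 0.1854049  0.232     ] bar level [0.55322546 0.2262912 ]
t 0.1 pos [ 0.1533 -0.6052  0.2008] f [0.4 0.5 0.1] w 0.0873
shift [ 48.52 -14.15   0.12] turn [-7.00e-02 -1.00e-01 -8.78e+01] rows>= 12.3
```

Request:
apply_moves([
  [2,-0.5,-3,0,0,-7,1],
  [6,-2,-6,0,0,-14,1],
  [10,-3,-8,0,0,-21,1],
  [14,-4,-9,0,0,-28,1],
  [18,-5.2,-9,0,0,-35,1],
])

```text
time: 0.52
position: [0.3039, -0.5193, 0.2931]
tool_rot: [0.908, 0.418, -0.0, 0.002]
ft_force: [0.2, -1.0, -0.7]
grip_width: 0.0869
```

```bash
python3 -c "
from h import *
goto([.589,-.349,.25],102)"
```

```text
t 0.52 pos [ 0.3039 -0.5193  0.2931] f [ 0.2 -1.  -0.7] w 0.0869
shift [31.49 10.58  4.28] turn [  0.17   0.25 -52.54] rows>= 8.0
```

Request:
apply_moves([
  [3.9,1.3,0,0,0,-7,1],
  [7.8,2.6,1,0,0,-14,1],
  [11.7,3.9,2,0,0,-21,1],
  [15.6,5.2,3,0,0,-28,1],
  [19.4,6.5,4,0,0,-35,1],
])

```text
time: 0.93
position: [0.4784, -0.4135, 0.2502]
tool_rot: [0.74, 0.673, 0.0, -0.0]
ft_force: [0.2, -0.9, 0.2]
grip_width: 0.0869
```

```bash
python3 -c "
from h import *
goto([.589,-.349,.25],102)"
```

```text
t 0.93 pos [ 0.4784 -0.4135  0.2502] f [ 0.2 -0.9  0.2] w 0.0869
shift [7.47e+00 1.04e+01 1.00e-02] turn [ -0.03  -0.03 -17.46] rows>= 3.1
```

Request:
apply_moves([
  [2.3,3.2,0,0,0,-5.5,1],
  [4.6,6.4,0,0,0,-11,1],
  [6.8,9.6,0,0,0,-15,1],
  [6.8,9.6,0,0,0,-15,1],
  [6.8,9.6,0,0,0,-15,1],
])

```text
time: 1.35
position: [0.5808, -0.3552, 0.2499]
tool_rot: [0.647, 0.763, -0.0, -0.001]
ft_force: [0.1, -0.2, 0.1]
grip_width: 0.087
```

```bash
python3 - <<'E'
from h import *
goto([.589,-.349,.15],102)
W=robot.camera_params("wrist");im=robot.camera("wrist")
cv2.imwrite("pics/w1.png",im[:,:,::-1])
print(proj(W,[.589,-.349,.022]),W)
E
```

```text
t 1.35 pos [ 0.5808 -0.3552  0.2499] f [ 0.1 -0.2  0.1] w 0.087
shift [0.47 0.92 9.99] turn [-0.06 -0.06 -2.6 ] rows>= 2.4
[318.09472152 157.14555263] {'mtx': array([[346.26881532,   0.        , 310.89047924],
       [  0.        , 346.26881532, 196.2216306 ],
       [  0.        ,   0.        ,   1.        ]]), 'D': array([-0.01370136,  0.        ,  0.        ,  0.        ,  0.        ]), 'origin': array([ 0.5682268 , -0.27449829,  0.43339157]), 'rotation': array([0.98568233, 0.08072139, 0.01175072, 0.14756803])}
```

View pics/w1.png

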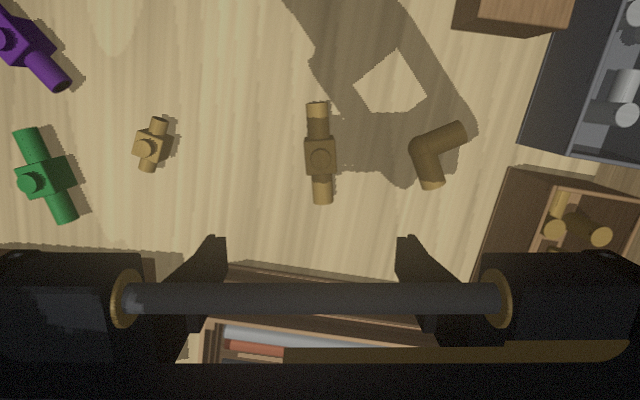

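The wrist view shows the valve with its cap at (320,157) and tube ends at about (317,103) and (322,202). It is upright and close to the prediction of (318,157).

```bash
python3 - <<'E'
from h import *
W=robot.camera_params("wrist")
im=cv2.imread("pics/w1.png")[:,:,::-1].copy()
c=brass(im,(295,90,345,215));print(cv2.minAreaRect(c),cv2.boundingRect(c))
cap=onz(W,(320,157),.056);e0=onz(W,(317.5,107),.03);e1=onz(W,(322.5,200),.03)
print("cap",cap,"ends",e0,e1,(e0+e1)/2,np.degrees(np.arctan2(*(e0-e1)[[1,0]])),np.linalg.norm(e0-e1))
T,S=robot.camera_params("top"),robot.camera_params("side")
print("tri wrist+top",tri((W,(320,157)),(T,(425.25,174.75))),"w+side",tri((W,(320,157)),(S,(383.6,320.5))))
E
```

```text
Traceback (most recent call last):
  File "h.py", line 22, in brass
    c=max(cv2.findContours(k,0,2)[0],key=cv2.contourArea);return c
ValueError: max() iterable argument is empty
```

```bash
python3 - <<'E'
from h import *
W=robot.camera_params("wrist")
cap=onz(W,(320,157),.056);e0=onz(W,(317.5,107),.03);e1=onz(W,(322.5,200),.03)
print("cap",cap,"ends",e0,e1,(e0+e1)/2,np.degrees(np.arctan2(*(e0-e1)[[1,0]])),np.linalg.norm(e0-e1))
T,S=robot.camera_params("top"),robot.camera_params("side")
print("tri wrist+top",tri((W,(320,157)),(T,(425.25,174.75))),"w+side",tri((W,(320,157)),(S,(383.6,320.5))))
goto([.588,-.350,.15],102)
E
```

```text
cap [ 0.5878731  -0.34354775  0.056     ] ends [ 0.57691601 -0.29232087  0.03      ] [ 0.60124509 -0.40014293  0.03      ] [ 0.58908055 -0.3462319   0.03      ] 102.71533923011475 0.110532808656094
tri wrist+top [ 0.59028631 -0.352391    0.00924715] w+side [ 0.5909376  -0.34863968  0.03210499]
t 1.4 pos [ 0.5794 -0.3563  0.25  ] f [-0.1 -0.6 -0.8] w 0.0872
shift [ 0.47  0.96 10.  ] turn [-0.1  -0.05 -2.73] rows>= 2.4
```

Request:
apply_moves([
  [0.7,1.1,3.5,0,0,-3.3,1],
  [0.7,1.1,7,0,0,-3.3,1],
  [0.7,1.1,10.5,0,0,-3.3,1],
  [0.7,1.1,13,0,0,-3.3,1],
  [0.7,1.1,13,0,0,-3.3,1],
])

```text
time: 1.82
position: [0.5836, -0.3467, 0.1143]
tool_rot: [0.627, 0.779, -0.0, -0.007]
ft_force: [-0.9, -0.2, -0.7]
grip_width: 0.0871
```

```bash
python3 - <<'E'
from h import *
goto([.589,-.347,.026],102.7)
W=robot.camera_params("wrist");im=robot.camera("wrist")
cv2.imwrite("pics/w2.png",im[:,:,::-1])
print(proj(W,[.589,-.347,.056]),proj(W,[.589,-.347,.022]))
E
```

```text
t 1.82 pos [ 0.5836 -0.3467  0.1143] f [-0.9 -0.2 -0.7] w 0.0871
shift [-0.24  0.6   8.83] turn [-0.51 -0.61 -0.37] rows>= 2.1
[317.80528952 208.6445678 ] [317.37015097 195.66403278]
```

View pics/w2.png

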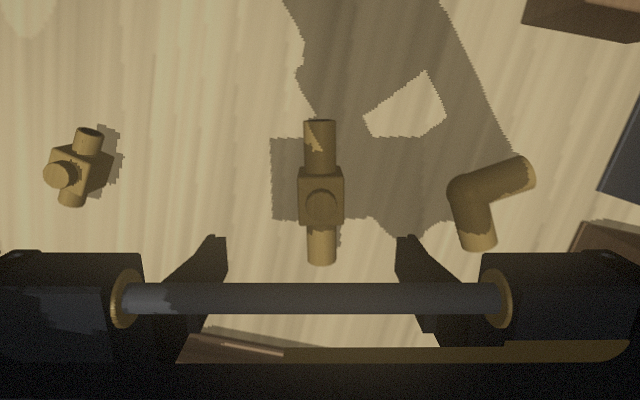

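The cap is at (321,204), the tube is vertical in the picture, and its ends are at y 121 and 265. It is very close to the prediction.

```bash
python3 - <<'E'
from h import *
W=robot.camera_params("wrist")
W1=dict(W,origin=np.array([ 0.5682268 , -0.27449829,  0.43339157]),rotation=np.array([0.98568233, 0.08072139, 0.01175072, 0.14756803]))
print(tri((W,(321,202)),(W1,(320,157))),onz(W,(321,202),.056),onz(W,(321,265),.022),onz(W,(319.5,125),.03))
goto([.589,-.346,.026],102.7)
E
```

```text
[ 0.58955811 -0.33838942  0.07579915] [ 0.59273656 -0.3440518   0.056     ] [ 0.60902436 -0.4122876   0.022     ] [ 0.5802298  -0.29143717  0.03      ]
t 1.87 pos [ 0.5856 -0.348   0.1177] f [-0.7 -1.   0.6] w 0.0871
shift [0.07 0.43 9.16] turn [-0.31 -0.36 -0.35] rows>= 2.2
```

Request:
apply_moves([
  [0.1,0.4,3,0,0,0,1],
  [0.1,0.4,6,0,0,0,1],
  [0.1,0.4,8.2,0,0,0,1],
  [0.1,0.4,9,0,0,0,1],
  [0.1,0.4,9,0,0,0,1],
])

```text
time: 2.28
position: [0.5921, -0.3472, 0.0307]
tool_rot: [0.626, 0.779, -0.0, -0.001]
ft_force: [0.2, 0.1, -0.5]
grip_width: 0.087
```

Request:
apply_moves([
  [0,0,0,0,0,0,0.3],
  [0,0,0,0,0,0,0.3],
  [0,0,0,0,0,0,0.2],
  [0,0,0,0,0,0,0.2],
  [0,0,0,0,0,0,0.2],
], newtons=30)

```text
time: 2.7
position: [0.5936, -0.347, 0.0322]
tool_rot: [0.626, 0.78, -0.0, 0.001]
ft_force: [0.1, -0.1, -0.1]
grip_width: 0.0614
```

Request:
apply_moves([
  [0,-0.1,0.6,0,0,0,0.2],
  [0,-0.1,0.6,0,0,0,0.2],
  [0,-0.1,0.6,0,0,0,0.2],
  [0,-0.1,0.6,0,0,0,0.2],
  [0,-0.1,0.6,0,0,0,0.2],
])

```text
time: 3.12
position: [0.5919, -0.3468, 0.0247]
tool_rot: [0.626, 0.78, -0.0, -0.0]
ft_force: [0.7, 0.8, 0.5]
grip_width: 0.0285
```

Request:
apply_moves([
  [0,0,0,0,0,0,0.2],
  [0,0,0,0,0,0,0.2],
  [0,0,0,0,0,0,0.2],
  [0,0,0,0,0,0,0.2],
  [0,0,0,0,0,0,0.2],
])

```text
time: 3.53
position: [0.5915, -0.3469, 0.0249]
tool_rot: [0.626, 0.78, -0.0, -0.0]
ft_force: [-1.9, -1.4, 0.4]
grip_width: 0.0229
```

```bash
python3 - <<'E'
from h import *
goto([.589,-.346,.026],102.7)
im=robot.camera("wrist");s=robot.camera("side")
cv2.imwrite("pics/w3.png",cv2.resize(np.hstack([im[150:400,200:440],s[230:400,280:480].repeat(2,0).repeat(2,1)[:250,:400]]),None,fx=1.2,fy=1.2)[:,:,::-1])
goto([.589,-.346,.026],102.7)
E
```

```text
t 3.53 pos [ 0.5915 -0.3469  0.0249] f [-1.9 -1.4  0.4] w 0.0229
shift [ 0.14 -0.23 -0.11] turn [-0.04 -0.02 -0.2 ] rows>= 0.1
t 3.63 pos [ 0.5915 -0.3468  0.0248] f [-2.2 -0.6  1.2] w 0.0227
shift [ 0.14 -0.23 -0.12] turn [-0.04 -0.02 -0.19] rows>= 0.1
```

View pics/w3.png

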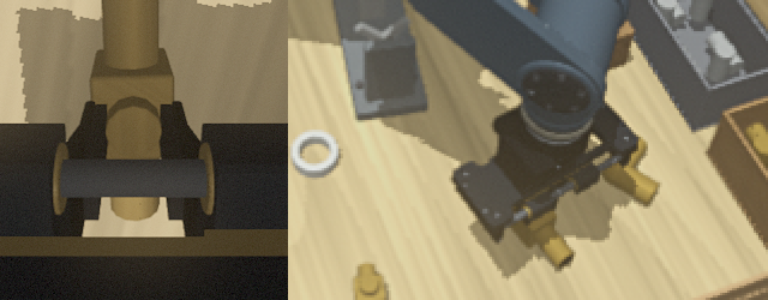

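```bash
python3 - <<'E'
from h import *
W=robot.camera_params("wrist");o=robot.get_obs();r=R.from_quat(o["tool_rot"]);P=o["position"]
for d in ([0,0,0],[0,.011,0],[0,.011,.019],[0,-.011,.019],[.0095,.011,.019],[0,.011,-.05]):
    print(d,proj(W,P+r.apply(d)), ((proj(W,P+r.apply(d))-[200,150])*1.2).round())
c=lambda u,v:(200+u/1.2,150+v/1.2)
t=lambda X:r.inv().apply(X-P).round(4)
for n,uv,z in(("block top far-left",c(93,52),.044),("far right",c(172,52),.044),("near edge L",c(93,102),.044),("cap ctr",c(135,120),.056),("tube near end",c(135,212),.022)): print(n,t(onz(W,uv,z)))
E
```

```text
[0, 0, 0] [309.81863306 238.36531582] [132. 106.]
[0, 0.011, 0] [328.91494781 238.34490305] [155. 106.]
[0, 0.011, 0.019] [327.3975381  225.95245423] [153.  91.]
[0, -0.011, 0.019] [292.38909767 225.98652266] [111.  91.]
[0.0095, 0.011, 0.019] [327.60006459 211.70170747] [153.  74.]
[0, 0.011, -0.05] [334.63463495 285.09053578] [162. 162.]
block top far-left [ 0.0328 -0.0159 -0.0191]
far right [ 0.0328  0.0167 -0.0192]
near edge L [ 0.0104 -0.0166 -0.0191]
cap ctr [ 0.0078  0.0014 -0.0312]
tube near end [-0.0625  0.0016  0.0028]
```

```bash
python3 - <<'E'
from h import *
W=robot.camera_params("wrist");o=robot.get_obs();r=R.from_quat(o["tool_rot"]);P=o["position"]
c=lambda u,v:(200+u/1.2,150+v/1.2)
t=lambda X:r.inv().apply(X-P).round(4)
for n,uv,z in(("face bottom",c(135,50),.0),("face top",c(93,72),.044),("face topR",c(173,72),.044),("cap ctr",c(135,132),.056),("near tube end",c(135,212),.022),("near end top",c(135,212),.035)): print(n,t(onz(W,uv,z)))
im=robot.camera("wrist")
cv2.imwrite("pics/w4.png",cv2.resize(im[60:350,200:440],None,fx=2,fy=2,interpolation=2)[:,:,::-1])
E
```

```text
face bottom [0.0207 0.0017 0.0248]
face top [ 0.024  -0.0162 -0.0191]
face topR [ 0.024   0.0174 -0.0192]
cap ctr [ 0.0024  0.0014 -0.0312]
near tube end [-0.0625  0.0016  0.0028]
near end top [-0.0525  0.0015 -0.0102]
```

View pics/w4.png

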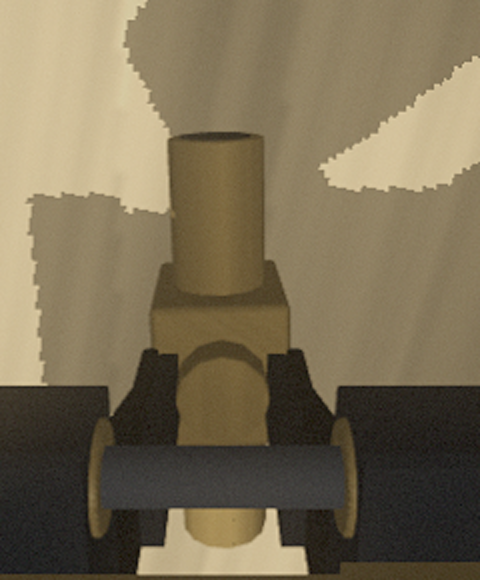

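The picture shows the fingertips around the cap, about level with the block's top and not on the block. The 23 mm opening agrees, since the cap is 24 mm across. The tips therefore sit higher than the nominal TCP suggests. I'll open, go lower in small steps while watching the force, and grip again.

Request:
apply_moves([
  [0,0,0,0,0,0,0.75],
  [0,0,0,0,0,0,0.75],
  [0,0,0,0,0,0,0.75],
  [0,0,0,0,0,0,0.75],
  [0,0,0,0,0,0,0.75],
])

```text
time: 4.1
position: [0.5924, -0.3468, 0.025]
tool_rot: [0.626, 0.78, 0.0, 0.0]
ft_force: [0.6, 0.2, 0.0]
grip_width: 0.0481
```

Request:
apply_moves([
  [0,0,0,0,0,0,0.75],
  [0,0,0.2,0,0,0,0.75],
  [0,0,0.4,0,0,0,0.75],
  [0,0,0.5,0,0,0,0.75],
  [0,0,0.5,0,0,0,0.75],
])

```text
time: 4.52
position: [0.5917, -0.3466, 0.0194]
tool_rot: [0.626, 0.78, 0.0, -0.0]
ft_force: [-0.3, 1.0, 0.3]
grip_width: 0.0648
```

```bash
python3 - <<'E'
from h import *
goto([.591,-.346,.01],102.7)
s=robot.camera("side");im=robot.camera("wrist")
cv2.imwrite("pics/w5.png",np.hstack([cv2.resize(im[100:350,150:480],None,fx=1.2,fy=1.2),cv2.resize(s[250:350,330:450],(360,300),interpolation=2)])[:,:,::-1])
E
```

```text
t 4.52 pos [ 0.5917 -0.3466  0.0194] f [-0.3  1.   0.3] w 0.0648
shift [ 0.07 -0.05  0.94] turn [-0.03 -0.04 -0.21] rows>= 0.2
```

View pics/w5.png

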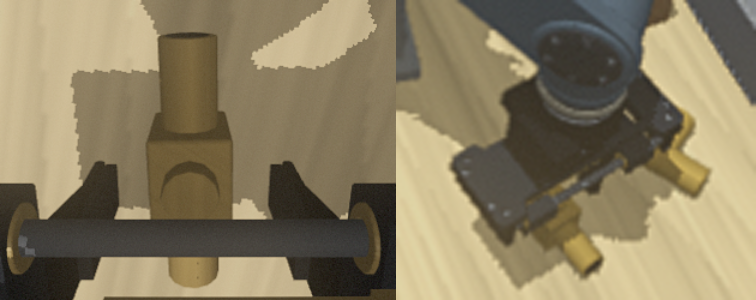

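Request:
apply_moves([
  [0,0,0.2,0,0,0,0.75],
  [0,0,0.4,0,0,0,0.75],
  [0,0,0.6,0,0,0,0.75],
  [0,0,0.8,0,0,0,0.75],
  [0,0,0.8,0,0,0,0.75],
])

```text
time: 5.03
position: [0.5916, -0.3466, 0.0113]
tool_rot: [0.626, 0.78, 0.0, -0.001]
ft_force: [-0.8, -0.8, 0.3]
grip_width: 0.0654
```

Request:
apply_moves([
  [0,0,0.3,0,0,0,0.75],
  [0,0,0.6,0,0,0,0.75],
  [0,0,0.9,0,0,0,0.75],
  [0,0,1.0,0,0,0,0.75],
  [0,0,1.0,0,0,0,0.75],
])

```text
time: 5.45
position: [0.5916, -0.3466, 0.0013]
tool_rot: [0.626, 0.78, -0.0, -0.0]
ft_force: [-0.7, -0.1, 0.1]
grip_width: 0.065
```

Request:
apply_moves([
  [0,0,0.2,0,0,0,0.75],
  [0,0,0.4,0,0,0,0.75],
  [0,0,0.6,0,0,0,0.75],
  [0,0,0.7,0,0,0,0.75],
  [0,0,0.7,0,0,0,0.75],
])

```text
time: 5.87
position: [0.5918, -0.3467, -0.0055]
tool_rot: [0.626, 0.78, 0.0, -0.0]
ft_force: [0.0, 0.1, 0.1]
grip_width: 0.0652
```

Request:
apply_moves([
  [0,0,0.2,0,0,0,0.75],
  [0,0,0.4,0,0,0,0.3],
  [0,0,0.4,0,0,0,0.3],
  [0,0,0.4,0,0,0,0.3],
  [0,0,0.4,0,0,0,0.3],
], newtons=30)

```text
time: 6.28
position: [0.592, -0.3468, -0.0091]
tool_rot: [0.626, 0.78, 0.0, 0.0]
ft_force: [0.5, -0.1, 0.6]
grip_width: 0.0459
```

Request:
apply_moves([
  [0,0,0,0,0,0,0.3],
  [0,0,0,0,0,0,0.3],
  [0,0,0,0,0,0,0.3],
  [0,0,0,0,0,0,0.3],
])

```text
time: 6.62
position: [0.5916, -0.3468, -0.0091]
tool_rot: [0.626, 0.78, -0.0, -0.0]
ft_force: [-0.8, -0.2, 0.8]
grip_width: 0.0359
```

Request:
apply_moves([
  [0,0,-3,0,0,0,0.3],
  [0,0,-7,0,0,0,0.3],
  [0,0,-11,0,0,0,0.3],
  [0,0,-15,0,0,0,0.3],
  [0,0,-19,0,0,0,0.3],
])

```text
time: 7.03
position: [0.5913, -0.3461, 0.1815]
tool_rot: [0.626, 0.78, 0.0, -0.001]
ft_force: [0.7, 0.4, -5.1]
grip_width: 0.036
```

```bash
python3 - <<'E'
from h import *
goto([.512,-.051,.2],81.5)
E
```

```text
t 7.03 pos [ 0.5913 -0.3461  0.1815] f [ 0.7  0.4 -5.1] w 0.036
shift [30.53 -1.37 -1.79] turn [-0.07 -0.1  20.99] rows>= 7.3
```

Request:
apply_moves([
  [3.8,-0.2,-1,0,0,4,0.3],
  [7.6,-0.4,-2,0,0,8,0.3],
  [11.4,-0.6,-2,0,0,12,0.3],
  [15.2,-0.7,-2,0,0,16,0.3],
  [19,-0.9,-2,0,0,20,0.3],
])

```text
time: 7.45
position: [0.541, -0.1613, 0.2005]
tool_rot: [0.753, 0.658, 0.0, -0.0]
ft_force: [0.4, 0.1, -3.9]
grip_width: 0.0359
```

```bash
python3 - <<'E'
from h import *
goto([.512,-.051,.2],81.5)
E
```

```text
t 7.45 pos [ 0.541  -0.1613  0.2005] f [ 0.4  0.1 -3.9] w 0.0359
shift [10.54 -4.36  0.06] turn [-0.02 -0.05  0.76] rows>= 2.7
```

Request:
apply_moves([
  [3.4,-1.4,0,0,0,0.7,0.3],
  [6.8,-2.8,0,0,0,0.7,0.3],
  [10,-4.1,0,0,0,0.7,0.3],
  [10,-4.1,0,0,0,0.7,0.3],
  [10,-4.1,0,0,0,0.7,0.3],
])

```text
time: 7.87
position: [0.5131, -0.0565, 0.2004]
tool_rot: [0.755, 0.656, -0.0, -0.001]
ft_force: [1.6, 0.0, -3.2]
grip_width: 0.0357
```

```bash
python3 - <<'E'
from h import *
robot.camera("top");robot.camera("top")
goto([.512,-.051,.2],81.5)
W=robot.camera_params("wrist");im=robot.camera("wrist")
cv2.imwrite("pics/w6.png",im[:,:,::-1])
c,s=np.cos(np.radians(81.5)),np.sin(np.radians(81.5))
f=lambda x,y,z:np.array([.512+s*x+c*y,-.051-c*x+s*y,z])
for n,p in dict(forkpos_L=(-.026,.044,.108),forkpos_R=(.026,.044,.108),forkV=(0,.044,.1-.0184),pad=(0,.072,.1),barL=(-.035,.237,.232),barR=(.035,.237,.232),bear=(0,.115,.16),seat=(0,0,.1)).items(): print(n,proj(W,f(*p)).round())
np.save("W6.npy",W,allow_pickle=True)
E
```

```text
t 7.97 pos [ 0.5149 -0.0591  0.2008] f [ 1.1 -0.9 -3.3] w 0.0357
shift [ 0.76 -0.41  0.08] turn [0.05 0.03 0.32] rows>= 0.2
forkpos_L [273. 130.]
forkpos_R [338. 130.]
forkV [306. 127.]
pad [306.  93.]
barL [ 184. -472.]
barR [ 417. -470.]
bear [304.  18.]
seat [306. 182.]
```

View pics/w6.png

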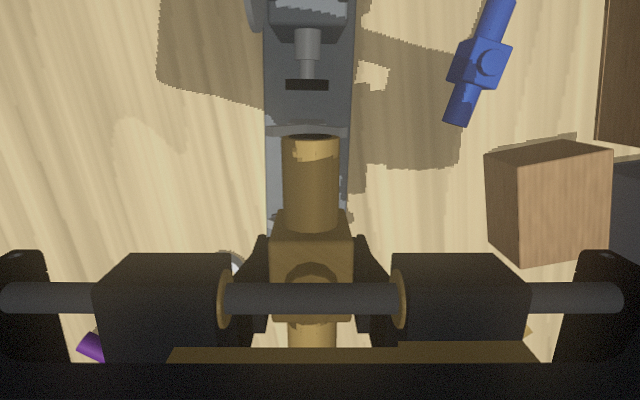

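The wrist view shows the pad disc at (285–328, 84), the +y fork's top edge at row ~128 (x 265–347, centre 306), and the valve tube in line with the tester axis at x ≈ 310.

```bash
python3 - <<'E'
from h import *
W=np.load("W6.npy",allow_pickle=True).item()
c,s=np.cos(np.radians(81.5)),np.sin(np.radians(81.5))
f=lambda x,y,z:np.array([.512+s*x+c*y,-.051-c*x+s*y,z])
r=R.from_quat(W["rotation"]).inv()
inv=lambda X:np.array([s*(X[0]-.512)-c*(X[1]+.051),c*(X[0]-.512)+s*(X[1]+.051)]).round(4)
for n,p in dict(padtop=(0,.072,.117),padR=(.017,.072,.1),forktopfar=(0,.044,.108),forkend=(.026,.036,.108)).items():
  print(n,proj(W,f(*p)).round(),"depth",r.apply(f(*p)-W["origin"])[2].round(3))
print("base edges depth test", [inv(onz(W,u,.02)) for u in((265,215),(265,100),(353,100),(350,180))])
print("pad",inv(onz(W,(307,80),.117)),"fork",inv(onz(W,(306,125),.108)))
g=robot.get_obs();print("tcp in tester",inv(g["position"]),"valve far end",inv(onz(W,(310,136),.231-.0)),inv(onz(W,(310,136),.244)), "cam",W["origin"]-g["position"])
E
```

```text
padtop [305.  93.] depth 0.256
padR [327.  93.] depth 0.272
forktopfar [305. 130.] depth 0.273
forkend [338. 140.] depth 0.275
base edges depth test [array([-0.0465, -0.0598]), array([-0.0423,  0.0644]), array([0.047 , 0.0648]), array([ 0.0471, -0.019 ])]
pad [0.0012 0.0814] fork [0.0004 0.048 ]
tcp in tester [ 0.0044 -0.0081] valve far end [0.0036 0.055 ] [0.0036 0.0567] cam [0.0114958  0.08175435 0.1834411 ]
```

Request:
apply_moves([
  [0.8,-0.3,2,0,0,0.3,0.3],
  [0.8,-0.3,5,0,0,0.3,0.3],
  [0.8,-0.3,7.5,0,0,0.3,0.3],
  [0.8,-0.3,9,0,0,0.3,0.3],
  [0.8,-0.3,9,0,0,0.3,0.3],
])

```text
time: 8.43
position: [0.5107, -0.0512, 0.1076]
tool_rot: [0.758, 0.652, -0.002, -0.003]
ft_force: [0.3, 0.4, -3.0]
grip_width: 0.0355
```

```bash
python3 - <<'E'
from h import *
robot.camera("top")
goto([.5135,-.047,.069],81.5)
W=robot.camera_params("wrist");im=robot.camera("wrist")
cv2.imwrite("pics/w7.png",cv2.resize(im[:330,180:440],None,fx=1.8,fy=1.8,interpolation=2)[:,:,::-1])
np.save("W7.npy",W,allow_pickle=True)
E
```

```text
t 8.48 pos [ 0.5119 -0.0514  0.1093] f [-0.  -0.1 -4.2] w 0.0358
shift [0.46 0.11 4.03] turn [-0.22 -0.03 -0.11] rows>= 1.0
```

View pics/w7.png

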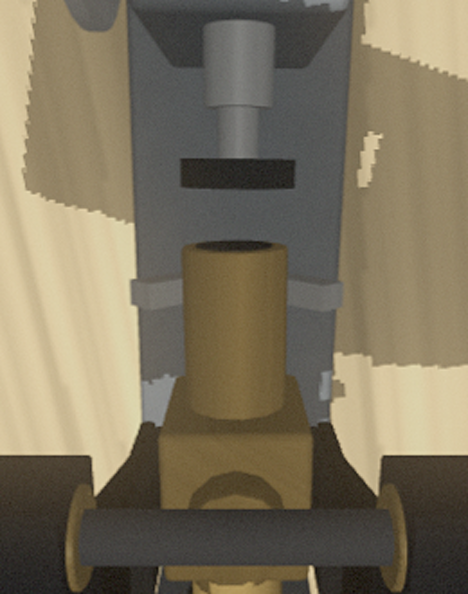

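The tube (crop x 183–287) is centred on the fork (131–342) and the pad (181–294), and its end lies between fork and pad.

```bash
python3 - <<'E'
from h import *
W=np.load("W7.npy",allow_pickle=True).item()
c,s=np.cos(np.radians(81.5)),np.sin(np.radians(81.5))
inv=lambda X:np.array([s*(X[0]-.5135)-c*(X[1]+.047),c*(X[0]-.5135)+s*(X[1]+.047)]).round(4)
q=lambda u,v,z:inv(onz(W,(180+u/1.8,v/1.8),z))
print("pad",q(237,188,.117),"fork near",q(236,310,.108),"fork far",q(236,280,.108),"valve end",q(235,244,.153),"tcp",inv(robot.get_obs()["position"]))
goto([.5135,-.047,.069],81.5)
E
```

```text
pad [-0.0001  0.0706] fork near [-0.0004  0.0343] fork far [-0.0004  0.0435] valve end [-0.0005  0.0598] tcp [ 0.0003 -0.0046]
t 8.53 pos [ 0.5131 -0.0516  0.1106] f [ 0.6 -0.2 -3.4] w 0.0359
shift [ 0.46 -0.03  4.16] turn [-0.03 -0.   -0.1 ] rows>= 1.0
```

Request:
apply_moves([
  [0.1,0,1.2,0,0,0,0.3],
  [0.1,0,2.4,0,0,0,0.3],
  [0.1,0,3.3,0,0,0,0.3],
  [0.1,0,3.7,0,0,0,0.3],
  [0.1,0,3.7,0,0,0,0.3],
])

```text
time: 8.95
position: [0.513, -0.0498, 0.0738]
tool_rot: [0.758, 0.653, -0.0, -0.0]
ft_force: [-0.1, -1.1, -3.1]
grip_width: 0.0357
```

Request:
apply_moves([
  [0,0,0,0,0,0,0.3],
  [0,0,0.1,0,0,0,0.3],
  [0,0,0.2,0,0,0,0.3],
  [0,0,0.2,0,0,0,0.3],
])

```text
time: 9.28
position: [0.513, -0.0495, 0.0722]
tool_rot: [0.758, 0.653, 0.0, 0.0]
ft_force: [0.1, -0.5, -2.5]
grip_width: 0.0356
```

Request:
apply_moves([
  [0,0,0.1,0,0,0,0.3],
  [0,0,0.2,0,0,0,0.3],
  [0,0,0.3,0,0,0,0.3],
  [0,0,0.3,0,0,0,0.3],
])

```text
time: 9.62
position: [0.5123, -0.0494, 0.0695]
tool_rot: [0.758, 0.653, -0.0, -0.0]
ft_force: [-1.5, -0.1, 4.0]
grip_width: 0.0358
```

The force rose from −3 to +4 N at z 0.0695, so the valve is seated at the expected height. I'll release it.

Request:
apply_moves([
  [0,0,0,0,0,0,0.5],
  [0,0,0,0,0,0,0.7],
  [0,0,0,0,0,0,0.8],
  [0,0,0,0,0,0,0.8],
  [0,0,0,0,0,0,0.8],
])

```text
time: 10.03
position: [0.5132, -0.0496, 0.0689]
tool_rot: [0.758, 0.653, 0.0, 0.0]
ft_force: [0.6, -0.0, 0.3]
grip_width: 0.061
```

Request:
apply_moves([
  [0,0,0,0,0,0,0.8],
  [0,0,0,0,0,0,0.8],
  [0,0,-2,0,0,0,0.8],
  [0,0,-5,0,0,0,0.8],
  [0,0,-9,0,0,0,0.8],
])

```text
time: 10.45
position: [0.5106, -0.0488, 0.1576]
tool_rot: [0.758, 0.653, -0.002, -0.003]
ft_force: [0.8, -0.2, 0.2]
grip_width: 0.0696
```

Request:
apply_moves([
  [0,0,-4,0,0,0,0.5],
  [0,0,-8,0,0,0,0.3],
  [0,0,-12,0,0,0,0],
  [0,0,-15,0,0,0,0],
  [0,0,-15,0,0,0,0],
])

```text
time: 10.87
position: [0.5168, -0.0505, 0.3162]
tool_rot: [0.757, 0.653, 0.004, 0.006]
ft_force: [0.4, -0.2, 0.7]
grip_width: 0.0437
```

```bash
python3 - <<'E'
from h import *
robot.camera("top")
W=robot.camera_params("wrist");im=robot.camera("wrist")
t=robot.camera("top");cv2.imwrite("pics/top2.png",t[:,:,::-1]);cv2.imwrite("pics/w8.png",im[:,:,::-1])
np.save("W8.npy",W,allow_pickle=True)
c,s=np.cos(np.radians(81.5)),np.sin(np.radians(81.5))
f=lambda x,y,z:[.5135+s*x+c*y,-.047-c*x+s*y,z]
goto(f(0,.237,.24),81.5)
T=robot.camera_params("top")
# dark bar in top0 -> in tester frame; check with side too
im0=cv2.imread("pics/top0.png");g=im0.max(2)
m=(g[150:200,262:282]<45).astype(np.uint8);ct=max(cv2.findContours(m,0,2)[0],key=cv2.contourArea)
r=cv2.minAreaRect(ct);print(r);u=np.array(r[0])+[262,150];X=onz(T,u,.235);d=X[:2]-[.5135,-.047];print(u,X,"tester",s*d[0]-c*d[1],c*d[0]+s*d[1])
h=cv2.cvtColor(im,cv2.COLOR_RGB2HSV);
for p in (f(0,-.06,.1),f(0,.06,.1),f(0,.072,.117),f(0,.237,.232),f(0,0,.134)): print(proj(W,p).round())
E
```

```text
t 11.02 pos [ 0.5122 -0.0493  0.3086] f [-0.6 -0.3 -0.5] w 0.0319
shift [23.94  0.1   6.86] turn [-0.03 -0.   -0.  ] rows>= 6.0
((11.711539268493652, 24.942306518554688), (3.726206064224243, 20.788307189941406), 11.309932708740234)
[273.71153927 174.94230652] [0.55000167 0.18372803 0.235     ] tester 0.001996960021973755 0.23358897669208267
[307. 210.]
[307. 108.]
[307.  97.]
[ 306. -182.]
[307. 167.]
```

```bash
python3 - <<'E'
from h import *
im=cv2.imread("pics/w8.png")[:,:,::-1].copy();W=np.load("W8.npy",allow_pickle=True).item()
h=cv2.cvtColor(im,cv2.COLOR_RGB2HSV)
m=np.zeros(h.shape[:2],np.uint8);m[60:235,270:345]=(h[60:235,270:345,1]>110)
c=max(cv2.findContours(m,0,2)[0],key=cv2.contourArea);print(cv2.minAreaRect(c),cv2.boundingRect(c))
for y in range(80,230,10): x=np.where(m[y])[0]; print(y,(x.min(),x.max(),len(x)) if len(x) else 0,end=" ")
E
```

```text
((305.0, 160.0), (104.0, 30.0), 90.0) (290, 108, 31, 105)
80 0 90 0 100 0 110 (np.int64(297), np.int64(316), 18) 120 (np.int64(296), np.int64(316), 19) 130 (np.int64(296), np.int64(316), 14) 140 (np.int64(297), np.int64(314), 15) 150 (np.int64(291), np.int64(320), 27) 160 (np.int64(293), np.int64(320), 22) 170 (np.int64(290), np.int64(320), 26) 180 (np.int64(291), np.int64(320), 30) 190 (np.int64(296), np.int64(315), 19) 200 (np.int64(296), np.int64(314), 19) 210 (np.int64(296), np.int64(314), 19) 220 0
```

Request:
apply_moves([
  [3.8,0,0,0,0,0,0],
  [7.8,0,0,0,0,0,0],
  [11.8,0.1,0,0,0,0,0],
  [15.8,0.1,0,0,0,0,0],
  [19.8,0.1,0,0,0,0,0],
])

```text
time: 11.43
position: [0.5417, 0.1478, 0.3063]
tool_rot: [0.758, 0.652, -0.002, -0.002]
ft_force: [0.7, 0.2, -0.0]
grip_width: 0.0027
```

Request:
apply_moves([
  [2,0,0,0,0,0,0],
  [3.9,0,0,0,0,0,0],
  [3.9,0,1,0,0,0,0],
  [3.9,0,2,0,0,0,0],
  [3.9,0,2,0,0,0,0],
])

```text
time: 11.85
position: [0.546, 0.1838, 0.2844]
tool_rot: [0.758, 0.653, -0.004, -0.002]
ft_force: [0.0, -0.4, 0.7]
grip_width: 0.0005
```

```bash
python3 - <<'E'
from h import *
c,s=np.cos(np.radians(81.5)),np.sin(np.radians(81.5))
f=lambda x,y,z:[.5135+s*x+c*y,-.047-c*x+s*y,z]
robot.camera("top");robot.camera("top")
goto(f(0.001,.237,.22),81.5)
E
```

```text
t 11.95 pos [0.5477 0.1835 0.287 ] f [ 0.3 -1.1  0.3] w 0.0005
shift [0.41 0.15 6.7 ] turn [-0.23  0.09 -0.08] rows>= 1.6
```

The valve spans rows 108–212, against a predicted 108–210 for the seated pose, and stays centred on the axis. Next I'll lower the closed fingers onto the bar.

Request:
apply_moves([
  [0.3,0.1,2,0,0,0,0],
  [0.3,0.1,4,0,0,0,0],
  [0.3,0.1,4.7,0,0,0,0],
  [0.3,0.1,5,0,0,0,0],
  [0.3,0.1,5,0,0,0,0],
])

```text
time: 12.37
position: [0.5502, 0.1868, 0.2386]
tool_rot: [0.758, 0.652, -0.0, -0.0]
ft_force: [0.0, 0.1, -0.9]
grip_width: 0.0004
```

Request:
apply_moves([
  [0,0,0.2,0,0,0,0],
  [0,0,0.4,0,0,0,0],
  [0,0,0.6,0,0,0,0],
  [0,0,0.8,0,0,0,0],
  [0,0,0.8,0,0,0,0],
])

```text
time: 12.78
position: [0.5501, 0.1876, 0.2308]
tool_rot: [0.758, 0.653, -0.0, -0.0]
ft_force: [0.3, 1.4, -0.6]
grip_width: 0.0008
```

Request:
apply_moves([
  [0,0,0.2,0,0,0,0],
  [0,0,0.4,0,0,0,0],
  [0,0,0.6,0,0,0,0],
  [0,0,0.6,0,0,0,0],
])

```text
time: 13.12
position: [0.5499, 0.1876, 0.2244]
tool_rot: [0.758, 0.653, -0.0, -0.0]
ft_force: [-0.0, 1.2, -0.4]
grip_width: 0.0006
```

Request:
apply_moves([
  [0,0,0.2,0,0,0,0],
  [0,0,0.4,0,0,0,0],
  [0,0,0.4,0,0,0,0],
])

```text
time: 13.37
position: [0.5499, 0.1876, 0.2204]
tool_rot: [0.758, 0.653, -0.0, -0.0]
ft_force: [-0.7, 0.1, 0.9]
grip_width: 0.0006
```

Request:
apply_moves([
  [0,0,0.2,0,0,0,0],
  [0,0,0.4,0,0,0,0],
  [0,0,0.4,0,0,0,0],
])

```text
time: 13.62
position: [0.5507, 0.1888, 0.2182]
tool_rot: [0.758, 0.653, 0.001, -0.0]
ft_force: [-1.1, 2.0, 6.9]
grip_width: 0.001
```

Request:
apply_moves([
  [0,0,0.2,0,0,0,0],
  [0,0,0.4,0,0,0,0],
  [0,0,0.4,0,0,0,0],
])

```text
time: 13.87
position: [0.5512, 0.1911, 0.2159]
tool_rot: [0.758, 0.652, 0.004, -0.001]
ft_force: [-3.1, 6.0, 13.6]
grip_width: 0.0006
```

Contact came at z ≈ 0.2195. The sideways force shows that the bar wants to move outward, so I'll follow its arc.

Request:
apply_moves([
  [0.5,0,0.1,0,0,0,0],
  [0.9,0,0.3,0,0,0,0],
  [1.3,0,0.6,0,0,0,0],
  [1.3,0,0.6,0,0,0,0],
  [1.3,0,0.6,0,0,0,0],
])

```text
time: 14.28
position: [0.5526, 0.2005, 0.2074]
tool_rot: [0.757, 0.653, 0.0, 0.0]
ft_force: [0.7, 0.1, 4.5]
grip_width: 0.0004
```

Request:
apply_moves([
  [0.3,0,0.4,0,0,0,0],
  [0.6,0,0.8,0,0,0,0],
  [0.9,0,1.2,0,0,0,0],
  [1.1,0,1.6,0,0,0,0],
  [1.1,0,1.6,0,0,0,0],
])

```text
time: 14.7
position: [0.5548, 0.2134, 0.1911]
tool_rot: [0.758, 0.653, 0.002, -0.001]
ft_force: [-0.0, 3.6, 8.0]
grip_width: 0.0003
```

Request:
apply_moves([
  [0.2,0,0.4,0,0,0,0],
  [0.4,0,0.8,0,0,0,0],
  [0.6,0,1.2,0,0,0,0],
  [0.8,0,1.6,0,0,0,0],
  [0.8,0,1.6,0,0,0,0],
])

```text
time: 15.12
position: [0.5562, 0.2223, 0.1758]
tool_rot: [0.758, 0.653, 0.003, -0.001]
ft_force: [-0.5, 6.7, 8.8]
grip_width: 0.0007
```

Request:
apply_moves([
  [0.2,0,0.4,0,0,0,0],
  [0.3,0,0.8,0,0,0,0],
  [0.5,0,1.3,0,0,0,0],
  [0.6,0,1.7,0,0,0,0],
  [0.6,0,1.7,0,0,0,0],
])

```text
time: 15.53
position: [0.5572, 0.2276, 0.1582]
tool_rot: [0.758, 0.653, 0.003, -0.0]
ft_force: [0.1, 3.9, 6.5]
grip_width: 0.0002
```

Request:
apply_moves([
  [0.1,0,0.4,0,0,0,0],
  [0.2,0,0.9,0,0,0,0],
  [0.3,0,1.4,0,0,0,0],
  [0.4,0,1.8,0,0,0,0],
  [0.4,0,1.8,0,0,0,0],
])

```text
time: 15.95
position: [0.5578, 0.2316, 0.1404]
tool_rot: [0.758, 0.653, 0.003, -0.0]
ft_force: [-0.2, 4.3, 6.7]
grip_width: 0.0004
```

Request:
apply_moves([
  [0,0,0.3,0,0,0,0],
  [0,0,0.7,0,0,0,0],
  [0.1,0,1.1,0,0,0,0],
  [0.1,0,1.3,0,0,0,0],
  [0.1,0,1.3,0,0,0,0],
])

```text
time: 16.37
position: [0.558, 0.2318, 0.1271]
tool_rot: [0.758, 0.653, 0.002, -0.0]
ft_force: [1.2, 4.8, 6.5]
grip_width: 0.0004
```

Request:
apply_moves([
  [0,0,0.1,0,0,0,0],
  [0,0,0.2,0,0,0,0],
  [0,0,0.2,0,0,0,0],
])

```text
time: 16.62
position: [0.558, 0.2319, 0.1255]
tool_rot: [0.758, 0.653, 0.002, -0.0]
ft_force: [0.5, 3.8, 6.1]
grip_width: 0.0007
```

Request:
apply_moves([
  [0,0,0.1,0,0,0,0],
  [0,0,0.2,0,0,0,0],
  [0,0,0.2,0,0,0,0],
])

```text
time: 16.87
position: [0.558, 0.2321, 0.1238]
tool_rot: [0.758, 0.653, 0.002, -0.0]
ft_force: [-0.4, 3.9, 8.2]
grip_width: 0.0002
```

```bash
python3 - <<'E'
from h import *
goto([.558,.232,.1227],81.5)
W=robot.camera_params("wrist");w=robot.camera("wrist");t=robot.camera("top");s=robot.camera("side")
for n,i in (("wF",w),("tF",t),("sF",s)): cv2.imwrite(f"pics/{n}.png",i[:,:,::-1])
c=np.hstack([cv2.resize(t[150:220,260:380],(480,280),interpolation=2),cv2.resize(s[165:285,280:350],(310,531),interpolation=2)[:280]]) 
A=cv2.resize(t[150:220,255:385],(480,258),interpolation=2);C=cv2.resize(w[:,80:560],(480,400))[:,:]
B=cv2.resize(s[160:290,270:350],(310,504),interpolation=2)
o=np.zeros((600,800,3),np.uint8);o[:258,:480]=A;o[:504,485:795]=B;o[262:600,:480]=C[:338]
cv2.imwrite("pics/final.png",o[:,:,::-1])
E
```

```text
t 16.87 pos [0.558  0.2321 0.1238] f [-0.4  3.9  8.2] w 0.0002
shift [-0.01 -0.    0.11] turn [ 0.17 -0.23 -0.04] rows>= 0.0
```

View pics/final.png

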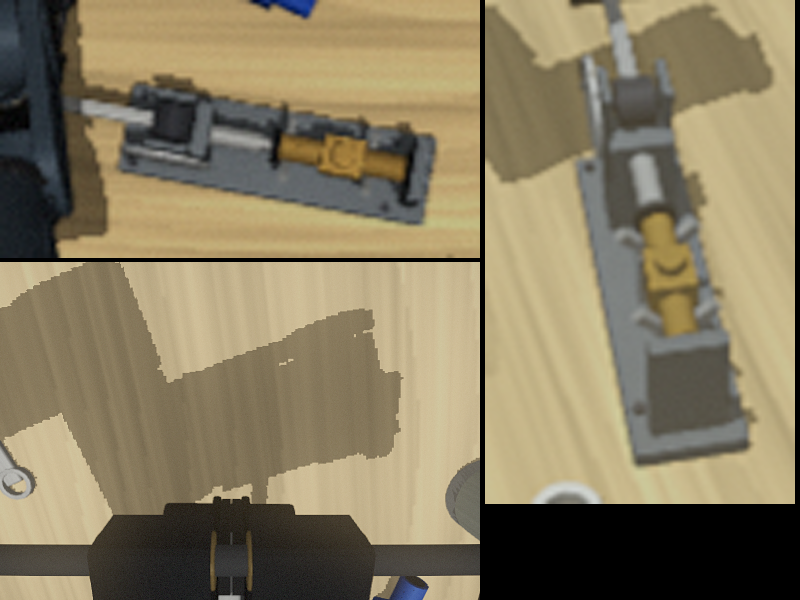

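The last picture shows the valve in both forks, clamped between the pad and the stop. The lever looks flat. Reported drop from contact is 95.7 mm, against 96.8 mm at level, and the force is rising out of its dip. I'll hold briefly, check, and hand in.

Request:
apply_moves([
  [0,0,0.05,0,0,0,0],
  [0,0,0.05,0,0,0,0],
  [0,0,0.05,0,0,0,0],
  [0,0,0.05,0,0,0,0],
  [0,0,0.05,0,0,0,0],
])

```text
time: 17.43
position: [0.558, 0.2321, 0.1234]
tool_rot: [0.758, 0.653, 0.003, -0.0]
ft_force: [0.3, 5.4, 7.7]
grip_width: 0.0001
```

```bash
python3 - <<'E'
from h import *
T,S=robot.camera_params("top"),robot.camera_params("side")
c,s=np.cos(np.radians(81.5)),np.sin(np.radians(81.5))
inv=lambda X:np.array([s*(X[0]-.5135)-c*(X[1]+.047),c*(X[0]-.5135)+s*(X[1]+.047)]).round(4)
t=cv2.imread("pics/tF.png");h=cv2.cvtColor(t,cv2.COLOR_BGR2HSV);m=np.zeros(h.shape[:2],np.uint8);m[183:200,325:370]=((h[...,1]>120)&(h[...,0]<30))[183:200,325:370]
k=max(cv2.findContours(m,0,2)[0],key=cv2.contourArea);r=cv2.minAreaRect(k);print(r,"valve in tester",inv(onz(T,r[0],.115)))
# lever arm seen in side crop at (622,45) and in top crop at (110,108)
for u,v in((600,2),(622,45)): 
    print("lever side ray at z=.135",inv(onz(S,(270+(u-485)*80/310,160+v*130/504),.135)))
goto([.558,.232,.1227],81.5)
E
```

```text
((347.48077392578125, 192.09616088867188), (35.49702072143555, 10.59027099609375), 11.309932708740234) valve in tester [-0.0012 -0.0147]
lever side ray at z=.135 [-0.0078  0.2697]
lever side ray at z=.135 [0.0013 0.2139]
t 17.43 pos [0.558  0.2321 0.1234] f [0.3 5.4 7.7] w 0.0001
shift [-0.01 -0.    0.07] turn [ 0.18 -0.23 -0.04] rows>= 0.0
```

```bash
python3 -c "
from rig import robot
print(robot.hand_in())"
```

```text
the job is handed in; nothing more can be done
None
```

The long valve is in both notches and released. The lever is pressed to the third click and still held there with closed fingers. I handed in after about 17.4 s of the 51 s allowed.

**Last checks:**
- **Valve:** the top view puts its centre about 15 mm towards the stop from the seat; 12 mm would be exactly against the stop. The last picture shows it clamped between pad and stop.
- **Lever:** the fingers went down about 96 mm after touching the bar, and level is 96.8 mm. The side view puts the bar's inner edge at about +270 mm, and about +272 mm fits a level lever. The push was about 6 N, rising to about 8 N after a dip, which fits the third click. I had no direct reading of the lever angle.

**What disagreed or went wrong:**
- **Fingertip height:** the fingertips were about 4 cm higher than the reported tool position implied. My first grip closed on the valve's cap, so I opened again without lifting and gripped the block lower, at the expected 36 mm width. Later heights were set from touch and force, not from the nominal tip length.
- **Side force:** about 5 N of sideways friction remained on the fingertips while holding the bar.
- **Bystanders:** I did not measure them again at the end. I saw no sign that anything else had moved.

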